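Close up a freezer temperature logger

TASK

Make the temperature logger ready for the freezer: turn the lock collar of its probe clockwise until the collar's ear points at the raised locked mark, then take the rectangular ribbed cover and press it straight down onto the cell bay until both clips snap over its ends. Do not let go: keep pressing the cover down firmly, fully home against the seal, and finish while still pressing it. Leave the other things on the table where they are.

Things in the scene. Friction and masses are not known exactly. Their poses are not given: they have to be found in the camera images.
- logger: The temperature logger: fixed white box, 110 mm (its x) x 190 mm (its y), flat deck on top 42 mm above the table; it cannot move. Origin under its centre, z up. The collar stands on the deck on its axis at (0, -58 mm), the cell bay is centred at (0, +46 mm).
- collar (a joint): Angle of the lock collar in rad about a vertical axis, growing clockwise seen from above. The ear points at the locked mark at 1.2; there are end stops at 0 and at 1.35. At angle q the ear points 1.2 - q rad counter-clockwise (from above) from the logger's +x axis. It stays where it is left and turns with under 0.1 N m.
- collar_mid (a point): Centre of the lock collar, on its axis, half-way up (54 mm above the table). The collar is a knurled metal ring 42 mm in diameter, from 43 to 65 mm above the table, with a steel probe head in its middle that rises to 72 mm; one radial ear sticks out of its side. It can be gripped across its diameter, with the fingers clear of the ear, or turned by the ear. The deck around it is clear.
- ear_tip (a point): Outer end of the collar's ear: 39 mm from the collar axis. The ear is 10 mm wide, 14 mm high (45 to 59 mm above the table), and sticks 18 mm out of the ring.
- locked_mark (a point): The locked mark: small raised dark bar on the deck, 48 mm from the collar axis in the logger's +x direction.
- cover_center (a point): Centre of the loose snap cover, half-way up (16 mm above its underside). White plate 82 mm (its x) x 56 mm (its y) x 6 mm, with a finger rib on top: 44 mm long (x), 14 mm wide (y), 26 mm high, so 32 mm high overall; 60 to 130 g. It lies plate down, on one of two spots to the robot's right. Half a turn about z makes no difference. It can be gripped across the rib and pushed by the rib or by the plate.
- bay_seat (a point): Centre of the cell bay at the height of the untouched seal's top (50 mm above the table), axes as the logger's. The cover belongs here plate down, underside on the seal, its x axis along the logger's x (either way round), between guide walls 3 mm wider than the cover that flare out at their top (up to 61 mm above the table).
- clip_near_nose (a point): Nose tip of one of the two sprung clips, at the bay's -x end, 36.5 mm from the bay's centre; the ramps above the noses reach up to 69 mm above the table. Pressing the cover down between the clips spreads them, at most about 10 to 16 N; then the force suddenly drops (even pulls down) and they snap over the cover's ends once its underside is 1 mm below bay_seat, and hold it down.
- clip_far_nose (a point): The same for the clip at the bay's +x end.
- seal (a joint): How far the sprung rubber frame under the cover is pressed down, in m: 0 untouched, about 0.001 when the clipped-on cover is not pressed, 0.004 fully home on its stop. Springy: about 2 N at first touch, 8 N fully down.
- round_lid: bystander: round white lid, 62 mm across, 30 mm high, with a central knob; origin at its underside. It may lie on either of the two spots where the cover can lie
- tube_rack: bystander: rack of capped tubes, 70 x 150 mm, 80 mm high; origin under its centre
- spray_bottle: bystander: clear bottle, 60 mm across, 140 mm high; origin under its centre
- label_roll: bystander: upright roll of paper labels, 76 mm across, 50 mm high; origin under its centre
- label_scanner: bystander: hand-held scanner lying down, about 200 mm long, 36 mm high; origin at its underside
- mouse: bystander: computer mouse, 100 x 60 mm, 32 mm high; origin at its underside
- steel_tray: bystander: shallow steel tray, 100 x 150 mm, 30 mm high; origin under its centre

How it is judged:
By the outcome, as a careful person would: the job done as asked, in the order asked, and still so for the second after the job is handed in, while the arm keeps its last pose, push and grip.
It also fails if it takes over 61 s, if anything falls off the work surface, if the arm or the gripper's body presses on something with over 40 N, if the wrist force passes 120 N, or if a joint passes its speed limit or range.

ROBOT

A 7-joint arm with a two-finger parallel gripper is mounted at the origin on the work surface. World frame = base frame: x ahead of the robot, y to its left, z up, the work surface at z = 0. Lengths are in m, angles in rad, forces in N, time in s.
With the tool pointing down it reaches from about 0.4 to 0.85 m from the base axis. Payload 10.4 kg.
Tool frame: the origin (TCP) lies at the very end of the fingers, on their centre line; the grasp point (between the pads) lies 19 mm behind it; z points along the fingers, y is the line along which they close (so a half turn about z gives the same grasp; the last joint's range is limited). The gripper opens to 85 mm and grips with 20 to 120 N. Pads are 22 mm wide; open, the fingers measure 114 mm over their backs; the gripper's body (76 mm by 85 mm) begins 54 mm behind the grasp point. The pads swing forward as they close: fully open they stand 13 mm farther back than shut.
Start: joints at [1.209, 0.332, -0.065, 1.46, 0.022, 1.35, -0.088], TCP at [0.208, -0.589, 0.231] pointing down, gripper open.
Joint ranges: [-2.6, 2.6], [-0.5, 2.12], [-1.47, 1.34], [0.16, 2.42], [-1.27, 4.41], [0.06, 2.06], [-2.6, 2.6]. Speed limits (rad/s): [2.22, 2.22, 2.79, 2.79, 3.14, 3.14, 3.14].

INTERFACE

Orientations are given as a unit quaternion [x, y, z, w].
In Python, from workcell import * gives the robot as it stands.
- The arm moves only by the tool step_arm, never from a script. Its argument "commands" is one flat list of numbers, 7 for each row, row after row: the finger opening in mm, from 0 to 85.4, then the shift along the world's x, y, z as a fraction of full scale, then the turn, a rotation vector about the world's x, y, z as a fraction of full scale. A call has exactly 10 rows; each row is the pose to reach, as a shift and turn from the pose commanded when the call began, turning the shorter way round; what a row does not reach only later rows make up. Full scale, the value 1, is 0.6 m for a shift and pi rad for a turn. A row lasts 1/8 s, in which the tool goes at most 62.5 mm and 10.7 degrees, less where a joint would pass 70% of its speed; a pose out of reach is approached as far as the arm can. A call with a number of a shift or a turn outside -1 to 1 is refused whole. A call with a gripper value outside its range is refused whole. The fingers move at their own pace and stop on an object; "squeeze" is the grip in N (left out, the last holds). Time passes only in rows, so rows that repeat a pose let the fingers close, or fill a call up. It gives the time, the measured TCP pose, the force, the opening and the grip force at its end, in the units of the state.
- get_obs(): the state, without advancing time (a new reading comes with each control period).
- camera(name): name is "side" or "top"; returns the picture (480x640x3 uint8, red, green, blue); there is no depth.
- camera_params(name): a dict with "mtx" (3x3 intrinsics, pixels), "dist" ([k1, k2, p1, p2, k3] as OpenCV has them; the pictures are not rectified), "extrinsics" (4x4, takes a point from world to camera coordinates). Camera axes: x right, y down, z forward; pixel columns grow to the right and rows downward; lengths in m; the calibration is good to about 2 mm. A picture is of the moment at which its call begins. camera_params takes no time and is no camera call.
- hand_in(): hands the job in; it is judged then, once.
The state is a dict: "clock": time; "joint_pos": joint angles; "joint_velocities": joint speeds; "tau": joint torques, N m; "position": TCP position; "ee_rot": TCP orientation; "ft_force": force on the tool from outside, world axes, zero at the start; "torque": the same for the moment, N m; "grip_width": opening from 0.0 (shut) to 1.0 (fully open); "grasp_force": force on a finger pad.
Only numpy, scipy, OpenCV 4.12 (cv2) and the standard library are available. Lean on these libraries where they do the work, as an engineer would, in place of code of your own. Each camera call takes 0.05 s, during which the arm holds its last target. There are 200 camera calls.

## Working session

There is one attempt and no reset: what is moved stays moved. The work goes in short steps, Python scripts to look and compute and a tool call to move; the robot and the scene stay as the last step left them, time stands still between calls to the robot, and variables do not carry over. Pictures are saved under pics/ and viewed, at most 10 in all, crops included, and the job is handed in when it is done.

Besides the shell and the picture viewer there is one more tool, called after "Call:" as a command line: name --argument value ..., lists and objects as JSON in quotes. step_arm: Moves the arm, as the interface text tells. Its arguments: {"type":"object","properties":{"commands":{"type":"array","items":{"type":"number"}},"squeeze":{"type":"number"}},"required":["commands"]}

```bash
mkdir -p pics; python3 - <<'E'
from workcell import *
import cv2
for n in("top","side"):
    cv2.imwrite(f"pics/{n}0.png",cv2.cvtColor(camera(n),cv2.COLOR_RGB2BGR))
    p=camera_params(n);print(n,p)
print(get_obs())
E
```

```text
top {'mtx': array([[486.75588059,   0.        , 318.79730572],
       [  0.        , 486.75588059, 240.42553675],
       [  0.        ,   0.        ,   1.        ]]), 'dist': array([-0.01899887,  0.        ,  0.        ,  0.        ,  0.        ]), 'extrinsics': array([[ 0.02653142, -0.99963863, -0.00432389, -0.00303937],
       [-0.97884977, -0.02510144, -0.20303457,  0.58925735],
       [ 0.20285266,  0.00961924, -0.97916202,  1.14296294],
       [ 0.        ,  0.        ,  0.        ,  1.        ]])}
side {'mtx': array([[555.87336987,   0.        , 315.572836  ],
       [  0.        , 555.87336987, 229.80840337],
       [  0.        ,   0.        ,   1.        ]]), 'dist': array([0.03460758, 0.        , 0.        , 0.        , 0.        ]), 'extrinsics': array([[-0.68502433, -0.7283475 ,  0.01586141,  0.38035073],
       [-0.46765921,  0.42293963, -0.77615523,  0.32784917],
       [ 0.5586023 , -0.53910295, -0.63034235,  1.26896719],
       [ 0.        ,  0.        ,  0.        ,  1.        ]])}
{'clock': 0.1, 'joint_pos': array([ 1.20940389,  0.33282272, -0.06471268,  1.46087497,  0.0215966 ,
        1.34991341, -0.08849991]), 'joint_velocities': array([-8.63073780e-04, -2.17259539e-03,  4.64653683e-04, -1.43104257e-03,
       -1.02279103e-03,  1.44349797e-05, -5.41608895e-04]), 'tau': array([ 2.03531643e-03, -6.26748776e+01,  4.95899201e-02, -3.92429388e+01,
        1.64002256e-02,  6.93265116e-03,  3.22887274e-05]), 'position': array([ 0.20760596, -0.58914155,  0.23057833]), 'ee_rot': array([ 9.85683915e-01,  1.68602439e-01, -1.37744326e-04, -6.47037842e-04]), 'ft_force': array([-0.69345616, -0.82317054, -0.35676239]), 'torque': array([ 0.0123855 , -0.03658779,  0.0020526 ]), 'grasp_force': 0.0, 'grip_width': 0.9956102233126988}
```

View pics/top0.png

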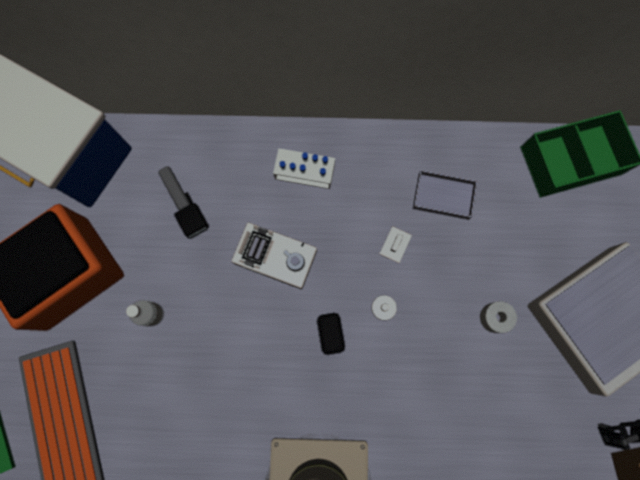

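View pics/side0.png

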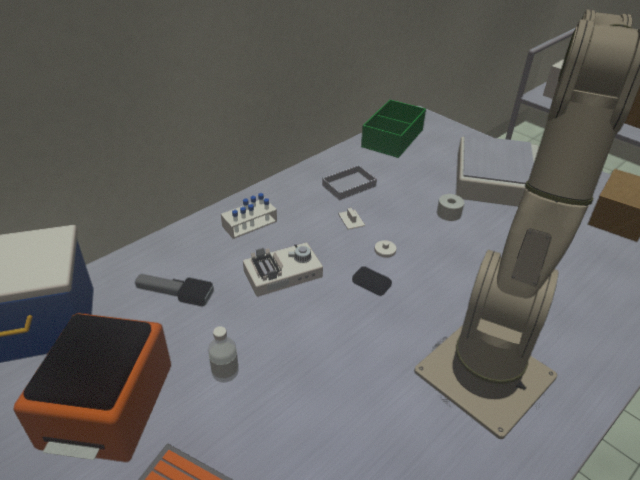

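The top view shows the logger around (275,256), with the collar at (295,261), the bay at (257,246) and the locked mark near (304,244). The cover is at (396,245) and the round lid at (385,308). The side view agrees. Next I'll measure contours and look at enlarged crops.

```bash
cat > h.py <<'E'
from workcell import *
import cv2, numpy as np
from scipy.spatial.transform import Rotation as R
def ray(n,uv):
    p=camera_params(n);q=cv2.undistortPoints(np.array(uv,float).reshape(-1,1,2),p["mtx"],p["dist"]).reshape(-1,2)
    E=p["extrinsics"];Rm=E[:3,:3];return -Rm.T@E[:3,3],np.c_[q,np.ones(len(q))]@Rm
def plane(n,uv,z):
    c,d=ray(n,uv);return c+d*((z-c[2])/d[:,2])[:,None]
def proj(n,P):
    p=camera_params(n);E=p["extrinsics"]
    return cv2.projectPoints(np.array(P,float).reshape(-1,1,3),cv2.Rodrigues(E[:3,:3])[0],E[:3,3],p["mtx"],p["dist"])[0].reshape(-1,2)
def tri(uvt,uvs):
    A=np.zeros((3,3));b=np.zeros(3)
    for n,uv in(("top",uvt),("side",uvs)):
        c,d=ray(n,[uv]);d=d[0]/np.linalg.norm(d);M=np.eye(3)-np.outer(d,d);A+=M;b+=M@c
    return np.linalg.solve(A,b)
def white(img,x0,y0,x1,y1,s=4):
    c=cv2.resize(img[y0:y1,x0:x1],None,fx=s,fy=s,interpolation=cv2.INTER_CUBIC)
    m=(c[...,2].astype(int)-c[...,0]<12)&(c.mean(2)>120)
    cs=cv2.findContours(m.astype(np.uint8),cv2.RETR_EXTERNAL,cv2.CHAIN_APPROX_NONE)[0]
    k=max(cs,key=cv2.contourArea)[:,0]
    return (k+.5)/s-.5+[x0,y0], m
E
python3 - <<'E'
from h import *
im={n:camera(n) for n in("top","side")}
t=im["top"]
print("table",t[280,250],"cover",t[250,390],"logger",t[270,262],t[232,246])
for nm,b,z in(("logger",(222,215,326,297),.042),("cover",(375,220,418,270),.006)):
    k,m=white(t,*b)
    P=plane("top",k,z)[:,:2]
    (c,s,a)=cv2.minAreaRect((P*1000).astype(np.float32));print(nm,c,s,a,np.round(cv2.boxPoints((c,s,a))).tolist())
def crop(n,x0,y0,x1,y1,f): return cv2.resize(im[n][y0:y1,x0:x1],None,fx=f,fy=f,interpolation=cv2.INTER_CUBIC)
a=crop("top",225,215,325,295,4);b=crop("top",372,220,422,320,4)[:320]
c=crop("side",238,235,328,295,4);d=crop("side",330,200,380,260,4)
o=np.zeros((580,620,3),np.uint8);o[:320,:400]=a;o[:320,400:600]=b;o[330:570,:360]=c;o[330:570,400:600]=d
cv2.imwrite("pics/c1.png",cv2.cvtColor(o,cv2.COLOR_RGB2BGR))
E
```

```text
table [108 108 119] cover [122 124 123] logger [162 166 167] [138 135 130]
logger (556.1329345703125, 125.04596710205078) (189.6415252685547, 109.89219665527344) 70.63926696777344 [[473.0, 54.0], [577.0, 17.0], [639.0, 196.0], [536.0, 233.0]]
cover (596.0671997070312, -185.41082763671875) (60.391170501708984, 84.41429138183594) 65.32341766357422 [[545.0, -195.0], [622.0, -230.0], [647.0, -176.0], [570.0, -140.0]]
```

View pics/c1.png

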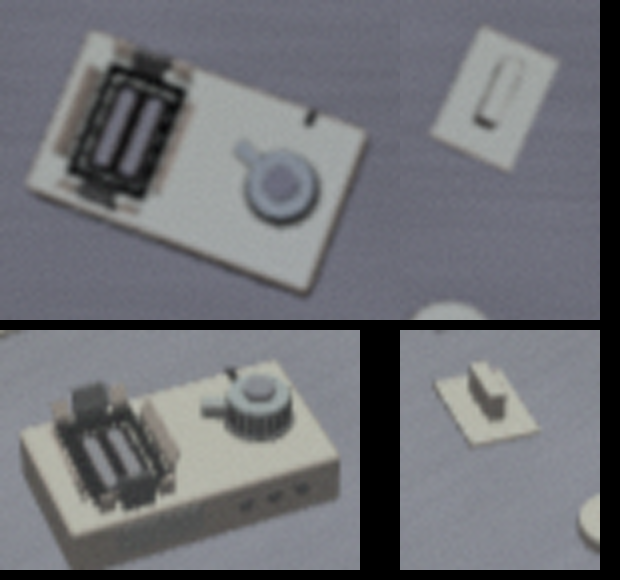

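The crops show the ear about a quarter turn short of the mark. In the full top image, the ear tip is at about (285,252.5), the collar at (295.5,261) and the mark at (302.6,244.4). The cover's rib runs along its long side. I'll do one quick numeric check.

```bash
python3 - <<'E'
from h import *
a=np.radians(70.64-90);Rz=np.array([[np.cos(a),-np.sin(a)],[np.sin(a),np.cos(a)]]);c=np.array([.5561,.1250])
W=lambda x,y,z:[*(c+Rz@[x,y]),z]
P=[W(0,-.058,.065),W(0,-.058,.072),W(.048,-.058,.044),W(0,.046,.05)]
print(np.round(P,4).tolist());print("top",proj("top",P).round(1).tolist());print("side",proj("side",P).round(1).tolist())
E_=plane("top",[[285,252.5]],.059)[0];v=Rz.T@(E_[:2]-P[0][:2]);print("ear deg rel x",np.degrees(np.arctan2(v[1],v[0])),np.hypot(*v))
print("cover rib top", proj("top",[[.5965,-.1855,.032]]), proj("side",[[.5965,-.1855,.032]]))
for n,uv in(("top",(496,255)),):pass
E
```

```text
[[0.5369, 0.0703, 0.065], [0.5369, 0.0703, 0.072], [0.5822, 0.0544, 0.044], [0.5713, 0.1684, 0.05]]
top [[294.5, 260.4], [294.4, 259.9], [302.0, 244.1], [256.0, 246.7]]
side [[301.6, 250.7], [301.6, 248.7], [294.8, 245.9], [265.2, 265.1]]
ear deg rel x 70.05457828697898 0.031664667760151616
cover rib top [[397.09277436 241.82189477]] [[351.05632093 211.82637666]]
```

Call:
step_arm --commands '[65,0.05,0.1,0,0,0,0.02,65,0.09,0.18,0,0,0,0.04,65,0.13,0.27,0,0,0,0.06,65,0.17,0.35,0,0,0,0.08,65,0.21,0.43,0,0,0,0.1,65,0.25,0.51,0,0,0,0.12,65,0.29,0.59,0,0,0,0.14,65,0.33,0.67,0,0,0,0.15,65,0.37,0.75,0,0,0,0.16,65,0.4,0.8,0,0,0,0.16]' --squeeze 40

```text
clock: 1.45
position: [0.4484, -0.1069, 0.2315]
ee_rot: [0.912, 0.41, 0.0, 0.0]
ft_force: [-0.4, -0.5, -0.2]
grip_width: 0.763
grasp_force: 0.0
```

Call:
step_arm --commands '[65,0.037,0.075,-0.03,0,0,0.007,65,0.074,0.15,-0.06,0,0,0.007,65,0.112,0.225,-0.1,0,0,0.007,65,0.149,0.299,-0.14,0,0,0.007,65,0.149,0.299,-0.19,0,0,0.007,65,0.149,0.299,-0.22,0,0,0.007,65,0.149,0.299,-0.22,0,0,0.007,65,0.149,0.299,-0.22,0,0,0.007,65,0.149,0.299,-0.22,0,0,0.007,65,0.149,0.299,-0.22,0,0,0.007]'

```text
clock: 2.7
position: [0.5375, 0.0697, 0.1001]
ee_rot: [0.908, 0.418, 0.001, 0.0]
ft_force: [0.1, -0.4, 0.6]
grip_width: 0.761
grasp_force: 0.0
```

Call:
step_arm --commands '[65,-0.001,0.001,-0.03,0,0,0,65,-0.001,0.001,-0.05,0,0,0,65,-0.001,0.001,-0.07,0,0,0,65,-0.001,0.001,-0.08,0,0,0,65,-0.001,0.001,-0.091,0,0,0,65,-0.001,0.001,-0.091,0,0,0,36,-0.001,0.001,-0.091,0,0,0,36,-0.001,0.001,-0.091,0,0,0,36,-0.001,0.001,-0.091,0,0,0,36,-0.001,0.001,-0.091,0,0,0]'

```text
clock: 3.95
position: [0.5369, 0.0705, 0.0454]
ee_rot: [0.908, 0.418, 0.0, 0.0]
ft_force: [-1.3, -0.5, 6.4]
grip_width: 0.475
grasp_force: 40.1
```

Call:
step_arm --commands '[36,0,0,0,0,0,-0.045,36,0,0,0,0,0,-0.09,36,0,0,0,0,0,-0.135,36,0,0,0,0,0,-0.18,36,0,0,0,0,0,-0.225,36,0,0,0,0,0,-0.27,36,0,0,0,0,0,-0.315,36,0,0,0,0,0,-0.36,36,0,0,0,0,0,-0.382,36,0,0,0,0,0,-0.382]'

```text
clock: 5.2
position: [0.5368, 0.0707, 0.0453]
ee_rot: [0.986, -0.168, 0.0, -0.0]
ft_force: [-2.0, 0.5, 4.8]
grip_width: 0.473
grasp_force: 40.2
```

```bash
python3 - <<'E'
from h import *
o=get_obs();print(o["torque"],o["ft_force"],o["position"],o["joint_pos"])
t=camera("top")[220:290,260:330];s=camera("side")[215:285,260:330]
cv2.imwrite("pics/c2.png",cv2.cvtColor(cv2.resize(np.hstack([t,s]),None,fx=5,fy=5,interpolation=2),cv2.COLOR_RGB2BGR))
E
```

```text
[-0.09391146  0.28201879 -0.0552794 ] [-1.99036369  0.46198841  4.84570129] [0.53684686 0.07070763 0.04534059] [ 0.18658947  0.37650155 -0.46822232  1.85735523  0.20521345  0.95430172
 -2.28102343]
```

View pics/c2.png

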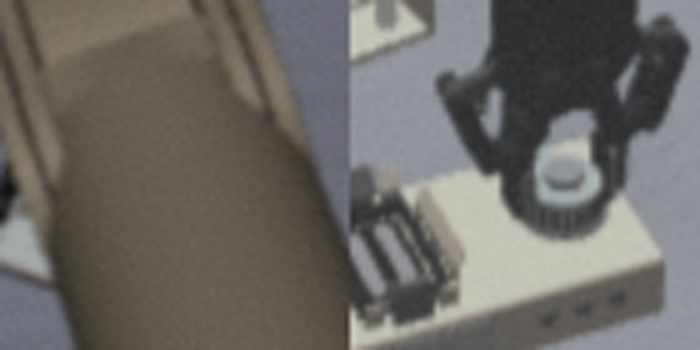

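The side view shows the fingers still around the collar, so the ear is hidden. I'll release, rise, and turn the wrist half a turn to keep the last joint clear of its limit.

Call:
step_arm --commands '[60,0,0,0,0,0,0,60,0,0,0,0,0,0,60,0,0,0.05,0,0,0,60,0,0,0.12,0,0,0,60,0,-0.03,0.2,0,0,0.055,60,0.02,-0.1,0.2,0,0,0.11,60,0.04,-0.17,0.2,0,0,0.165,60,0.06,-0.25,0.2,0,0,0.22,60,0.08,-0.34,0.2,0,0,0.275,60,0.1,-0.427,0.2,0,0,0.33]'

```text
clock: 6.55
position: [0.5967, -0.1875, 0.1646]
ee_rot: [0.938, 0.346, 0.0, 0.0]
ft_force: [1.0, 0.0, 0.8]
grip_width: 0.7
grasp_force: 0.0
```

Call:
step_arm --commands '[60,0,0,0,0,0,0.055,60,0,0,0,0,0,0.11,60,0,0,0,0,0,0.165,60,0,0,0,0,0,0.22,60,0,0,0,0,0,0.275,60,0,0,0,0,0,0.33,60,0,0,0,0,0,0.385,60,0,0,0,0,0,0.44,60,0,0,0,0,0,0.495,60,0,0,0,0,0,0.55]'

```text
clock: 7.8
position: [0.5964, -0.1857, 0.1645]
ee_rot: [0.347, 0.938, 0.0, -0.0]
ft_force: [-0.1, -0.1, -0.4]
grip_width: 0.705
grasp_force: 0.0
```

```bash
python3 - <<'E'
from h import *
o=get_obs();print(o["position"],o["ee_rot"],o["joint_pos"],o["ft_force"])
t=camera("top")[220:290,260:330];s=camera("side")[215:285,260:330]
cv2.imwrite("pics/c3.png",cv2.cvtColor(cv2.resize(np.hstack([t,s]),None,fx=5,fy=5,interpolation=2),cv2.COLOR_RGB2BGR))
E
```

```text
[ 0.5964363  -0.18574744  0.16453068] [ 3.46672020e-01  9.37986403e-01  5.43192948e-05 -1.27846349e-04] [ 0.80484649  0.48428571 -0.76841028  1.51582965  0.34420693  1.28133382
  0.85791545] [-0.11035684 -0.09875592 -0.44792309]
```

View pics/c3.png

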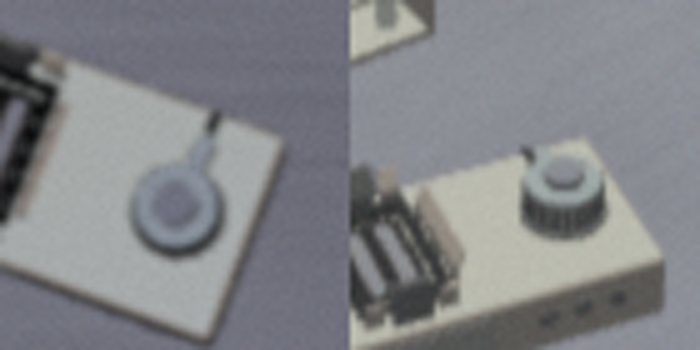

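The ear points at the mark: in the crop the ear tip is at (205,143), the mark at (213,125) and the collar at (175,207). I'll check the angle numerically while descending onto the cover.

Call:
step_arm --commands '[60,0,0,-0.05,0,0,0.045,60,0,0,-0.1,0,0,0.09,60,0,0,-0.16,0,0,0.09,60,0,0,-0.21,0,0,0.09,60,0,0,-0.24,0,0,0.09,60,0,0,-0.259,0,0,0.09,60,0,0,-0.259,0,0,0.09,60,0,0,-0.259,0,0,0.09,60,0,0,-0.259,0,0,0.09,60,0,0,-0.259,0,0,0.09]' --squeeze 80

```text
clock: 9.15
position: [0.5969, -0.1858, 0.0099]
ee_rot: [0.214, 0.977, -0.0, 0.0]
ft_force: [0.0, 0.1, 0.6]
grip_width: 0.703
grasp_force: 0.0
```

Call:
step_arm --commands '[5,0,0,0,0,0,0,5,0,0,0,0,0,0,5,0,0,0,0,0,0,5,0,0,0,0,0,0,5,0,0,0,0,0,0,5,0,0,0,0,0,0,5,0,0,0,0,0,0,5,0,0,0,0,0,0,5,0,0,0,0,0,0,5,0,0,0,0,0,0]'

```text
clock: 10.4
position: [0.5967, -0.1857, 0.0096]
ee_rot: [0.214, 0.977, 0.0, 0.0]
ft_force: [-0.5, 0.6, 5.4]
grip_width: 0.145
grasp_force: 79.5
```

```bash
python3 - <<'E'
from h import *
o=get_obs();print(o["position"],o["ee_rot"],o["ft_force"],o["grip_width"])
a=np.radians(-19.36)
for d in(-6,0,6):
  b=a+np.radians(d);print(d,proj("top",[[.5369,.0703,.065],[.5369+.039*np.cos(b),.0703+.039*np.sin(b),.059],[.5822,.0544,.044]]).round(1).tolist())
E
```

```text
[ 0.59673296 -0.18569452  0.00961746] [2.13783856e-01 9.76880967e-01 2.85023317e-05 1.95046208e-04] [-0.53930449  0.62001047  5.39782676] 0.14494492883401255
-6 [[294.5, 260.4], [301.9, 246.9], [302.0, 244.0]]
0 [[294.5, 260.4], [300.4, 246.2], [302.0, 244.0]]
6 [[294.5, 260.4], [298.8, 245.7], [302.0, 244.0]]
```

Call:
step_arm --commands '[5,0,0,0.03,0,0,0,5,0,0,0.08,0,0,0,5,0,0,0.15,0,0,0,5,0,0,0.22,0,0,0,5,0,0,0.25,0,0,0.015,5,0,0,0.25,0,0,0.029,5,0,0,0.25,0,0,0.029,5,0,0,0.25,0,0,0.029,5,0,0,0.25,0,0,0.029,5,0,0,0.25,0,0,0.029]'

```text
clock: 11.65
position: [0.5965, -0.1856, 0.1592]
ee_rot: [0.169, 0.986, 0.0, -0.0]
ft_force: [0.2, 0.2, -1.4]
grip_width: 0.146
grasp_force: 79.0
```

```bash
python3 - <<'E'
from h import *
o=get_obs();print(o["position"],o["ee_rot"],o["ft_force"],o["grip_width"],o["joint_pos"])
im=camera("top");s=camera("side")
t=cv2.GaussianBlur(im,(0,0),.5).astype(np.float32)
print("deck",t[270,290],"ear",t[250,300])
def prof(r,z,cx,cy):
    D=np.arange(-40,41,2.)
    b=np.radians(-19.36+D);P=np.c_[cx+r*np.cos(b),cy+r*np.sin(b),0*b+z];q=proj("top",P).astype(np.float32)
    v=cv2.remap(t,q[:,0].reshape(1,-1),q[:,1].reshape(1,-1),1)[0]
    w=v[:,2]-v[:,0] if False else v.mean(1);return D,w
for r,z in((.026,.059),(.03,.059),(.034,.059),(.037,.059),(.048,.044)):
    D,w=prof(r,z,.5369,.0703);d=np.clip(np.median(w)-w-4,0,None);print(r,(D*d).sum()/max(d.sum(),1e-6),w.astype(int).tolist())
cv2.imwrite("pics/c4.png",cv2.cvtColor(np.hstack([cv2.resize(im[190:270,350:450],None,fx=4,fy=4),cv2.resize(s[150:230,300:400],None,fx=4,fy=4)]),cv2.COLOR_RGB2BGR))
E
```

```text
[ 0.59647122 -0.18562837  0.15920195] [ 1.69190713e-01  9.85583315e-01  1.05865676e-04 -1.43836277e-04] [ 0.19346641  0.19430559 -1.35365642] 0.14585965402156784 [ 0.84920268  0.51116476 -0.83561256  1.51940116  0.38767045  1.28424576
  1.19765372]
deck [123. 126. 126.] ear [133. 141. 151.]
0.026 -6.98133710574826 [160, 160, 162, 162, 163, 163, 162, 159, 156, 152, 146, 139, 133, 131, 132, 134, 136, 139, 141, 141, 141, 140, 141, 144, 147, 150, 154, 158, 161, 163, 165, 165, 165, 166, 166, 166, 167, 167, 168, 168, 168]
0.03 -6.750559187656363 [170, 169, 169, 168, 168, 168, 167, 166, 164, 162, 154, 146, 138, 134, 132, 132, 136, 139, 142, 142, 143, 144, 146, 149, 153, 158, 161, 164, 166, 167, 168, 168, 167, 168, 168, 169, 168, 168, 168, 168, 168]
0.034 -6.818513300783998 [168, 169, 169, 169, 168, 168, 168, 167, 166, 165, 160, 154, 147, 142, 137, 135, 137, 138, 140, 143, 145, 148, 152, 156, 160, 164, 166, 167, 168, 168, 167, 168, 168, 167, 167, 167, 168, 167, 167, 167, 167]
0.037 -4.946182108910461 [169, 169, 169, 169, 169, 168, 168, 168, 168, 168, 166, 164, 160, 155, 150, 145, 137, 134, 133, 136, 142, 149, 155, 161, 164, 167, 168, 168, 167, 167, 167, 167, 168, 168, 169, 169, 169, 168, 168, 168, 168]
0.048 -0.6738595085295164 [168, 168, 168, 168, 168, 168, 168, 168, 169, 169, 169, 168, 168, 169, 169, 165, 154, 135, 106, 86, 75, 99, 126, 150, 161, 167, 168, 168, 167, 168, 169, 168, 167, 167, 167, 168, 169, 168, 168, 168, 168]
```

View pics/c4.png

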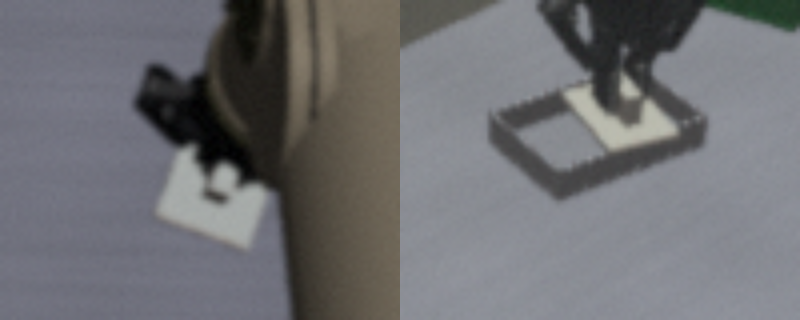

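The top crop shows the cover level in the grip, with its lower short edge from (155,215) to (250,248). I'll compare that edge with the predicted one.

```bash
python3 - <<'E'
from h import *
o=get_obs();p=o["position"];x=R.from_quat(o["ee_rot"]).as_matrix()[:,1];print("tool y ang",np.degrees(np.arctan2(x[1],x[0])))
k,m=white(camera("top"),380,220,420,256)
P=plane("top",k,p[2]-.0096+.006)[:,:2]-p[:2]
a=np.radians(-19.36);L=P@np.array([[np.cos(a),-np.sin(a)],[np.sin(a),np.cos(a)]])*1000 # logger axes
e=L[(abs(L[:,1])<20)&(L[:,0]<-25)];f=np.polyfit(e[:,1],e[:,0],1);print("-x edge at",f[1],"slope deg",np.degrees(np.arctan(f[0])),len(e))
e=L[(abs(L[:,0]+28)<8)];print("y edges",np.median(e[e[:,1]<0][:,1]),np.median(e[e[:,1]>0][:,1]))
E
```

```text
tool y ang 70.52698991907208
-x edge at -42.01532210663085 slope deg 0.45220139771167245 66
y edges -30.386284701942174 28.145726216654438
```

Call:
step_arm --commands '[5,-0.003,0.04,0,0,0,0,5,-0.008,0.12,0,0,0,0,5,-0.014,0.2,0,0,0,0,5,-0.02,0.28,0,0,0,0,5,-0.026,0.36,0,0,0,0,5,-0.031,0.44,0,0,0,0,5,-0.036,0.51,0,0,0,0,5,-0.04,0.56,0,0,0,0,5,-0.042,0.59,0,0,0,0,5,-0.042,0.59,0,0,0,0]'

```text
clock: 13.05
position: [0.5708, 0.1698, 0.1594]
ee_rot: [0.168, 0.986, 0.0, -0.0]
ft_force: [0.1, -0.4, -0.7]
grip_width: 0.147
grasp_force: 78.9
```

Call:
step_arm --commands '[5,0,0,-0.03,0,0,0,5,0,0,-0.06,0,0,0,5,0,0,-0.09,0,0,0,5,0,0,-0.11,0,0,0,5,0,0,-0.11,0,0,0,5,0,0,-0.11,0,0,0,5,0,0,-0.11,0,0,0,5,0,0,-0.11,0,0,0,5,0,0,-0.11,0,0,0,5,0,0,-0.11,0,0,0]'

```text
clock: 14.3
position: [0.5714, 0.1683, 0.0934]
ee_rot: [0.169, 0.986, 0.0, 0.0]
ft_force: [-0.2, -0.5, -0.4]
grip_width: 0.147
grasp_force: 78.9
```

```bash
python3 - <<'E'
from h import *
o=get_obs();print(o["position"],o["ee_rot"],o["ft_force"],o["grip_width"],o["joint_pos"])
im=camera("top");s=camera("side")
cv2.imwrite("pics/c5.png",cv2.cvtColor(np.hstack([cv2.resize(im[205:285,215:315],None,fx=4,fy=4),cv2.resize(s[215:295,225:325],None,fx=4,fy=4)]),cv2.COLOR_RGB2BGR))
E
```

```text
[0.57135043 0.1683212  0.09341136] [1.69062758e-01 9.85605286e-01 3.24916977e-05 5.43005182e-05] [-0.15063578 -0.53259285 -0.39135388] 0.14654062891826336 [ 0.33201204  0.54534658 -0.89897396  1.66189872  0.45878999  1.15992714
  0.54675009]
```

View pics/c5.png

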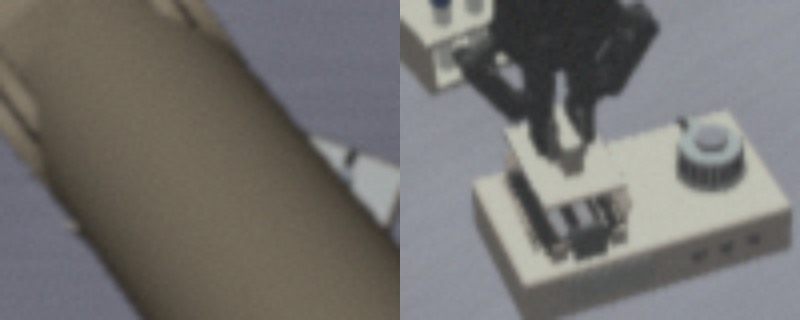

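The side view shows the cover square above the bay, so I'll descend.

Call:
step_arm --commands '[5,0,0,-0.006,0,0,0,5,0,0,-0.012,0,0,0,5,0,0,-0.018,0,0,0,5,0,0,-0.024,0,0,0,5,0,0,-0.03,0,0,0,5,0,0,-0.035,0,0,0,5,0,0,-0.04,0,0,0,5,0,0,-0.043,0,0,0,5,0,0,-0.045,0,0,0,5,0,0,-0.045,0,0,0]' --squeeze 110

```text
clock: 15.65
position: [0.5722, 0.169, 0.0676]
ee_rot: [0.169, 0.986, 0.001, 0.001]
ft_force: [-0.5, -0.2, 8.6]
grip_width: 0.134
grasp_force: 112.1
```

Call:
step_arm --commands '[5,0,0,-0.0015,0,0,0,5,0,0,-0.003,0,0,0,5,0,0,-0.0045,0,0,0,5,0,0,-0.006,0,0,0,5,0,0,-0.0075,0,0,0,5,0,0,-0.009,0,0,0,5,0,0,-0.0105,0,0,0,5,0,0,-0.012,0,0,0,5,0,0,-0.0135,0,0,0,5,0,0,-0.0135,0,0,0]'

```text
clock: 16.9
position: [0.5713, 0.1681, 0.0583]
ee_rot: [0.169, 0.986, -0.0, -0.0]
ft_force: [-1.9, -0.2, 3.3]
grip_width: 0.137
grasp_force: 111.0
```

Call:
step_arm --commands '[5,0,0,-0.001,0,0,0,5,0,0,-0.002,0,0,0,5,0,0,-0.003,0,0,0,5,0,0,-0.004,0,0,0,5,0,0,-0.005,0,0,0,5,0,0,-0.006,0,0,0,5,0,0,-0.006,0,0,0,5,0,0,-0.006,0,0,0,5,0,0,-0.006,0,0,0,5,0,0,-0.006,0,0,0]'

```text
clock: 18.15
position: [0.5715, 0.1682, 0.0556]
ee_rot: [0.169, 0.986, -0.0, 0.0]
ft_force: [-6.8, -3.8, 13.3]
grip_width: 0.137
grasp_force: 113.0
```

Call:
step_arm --commands '[5,0,0,-0.0005,0,0,0,5,0,0,-0.001,0,0,0,5,0,0,-0.0015,0,0,0,5,0,0,-0.002,0,0,0,5,0,0,-0.002,0,0,0,5,0,0,-0.002,0,0,0,5,0,0,-0.002,0,0,0,5,0,0,-0.002,0,0,0,5,0,0,-0.002,0,0,0,5,0,0,-0.002,0,0,0]'

```text
clock: 19.4
position: [0.5715, 0.1682, 0.0554]
ee_rot: [0.169, 0.986, -0.001, 0.0]
ft_force: [-11.0, -5.7, 26.2]
grip_width: 0.137
grasp_force: 114.6
```

```bash
python3 - <<'E'
from h import *
o=get_obs();print(o["position"],o["ft_force"],o["torque"],o["grip_width"])
s=camera("side")
cv2.imwrite("pics/c6.png",cv2.cvtColor(cv2.resize(s[215:295,225:325],None,fx=6,fy=6,interpolation=2),cv2.COLOR_RGB2BGR))
E
```

```text
[0.57151699 0.16821205 0.05544233] [-11.03505379  -5.71355735  26.23553007] [-1.28019759  2.5989951   0.02283437] 0.13671654677667935
```

View pics/c6.png

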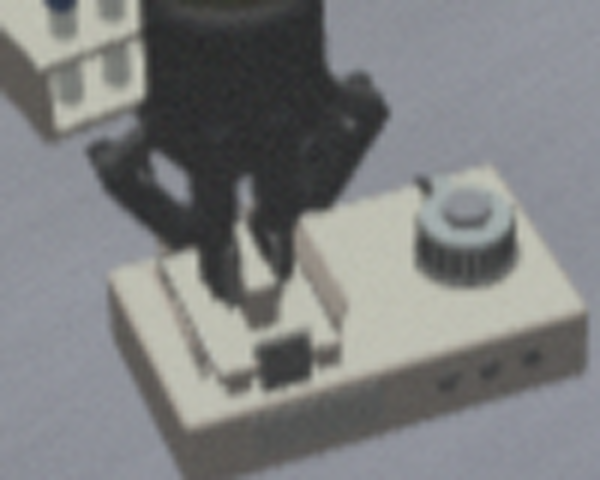

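The side view shows the cover down between the guides with the near clip over its end, and the collar's ear at the mark. Height has stopped changing while the force rose to 26 N, so the seal is on its stop. I'm handing in while still pressing.

```bash
python3 -c "
from workcell import *
o=get_obs();print(o['position'],o['ft_force']);print(hand_in())"
```

```text
[0.57152599 0.16825411 0.05545287] [-11.01592877  -5.88815606  24.68152363]
the job is handed in; nothing more can be done
None
```

I turned the collar until its ear pointed at the locked mark, then pressed the cover fully home on the bay and handed in at about 19 s, still pressing with about 25 N; the snap showed as a force drop, but only the near clip was visible in the last picture.

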